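Draw the dryer's lint screen and hold it level over the bin

TASK

Pull the lint screen up by its handle out of the slot in the dryer's top, turn it level with its mesh face up, and hold it by the handle centred over the open waste bin, at least a few centimetres clear of the rim, ready to be wiped off. Finish while still holding it there, still and level, with nothing but the gripper carrying it. Leave the bin and the other things on the dryer where they stand.

Things in the scene. Friction and masses are not known exactly. Their poses are not given: they have to be found in the camera images.
- dryer: white compact dryer beside the counter, fixed, 600 x 600 x 840 mm; origin at the centre of its flat top, at z = 0.09 m. x away from the robot, y to the dryer's front, z up. Console 125 mm high along the back (y below -0.22). Lint slot at x = -0.15, y = -0.12: 178 mm along x, 16 mm along y, 210 mm deep, a plain loose fit without a catch
- screen: grey lint screen, about 0.2 kg, loose in the slot, its axes there parallel to the dryer's. Origin: middle of the flange's underside, on the dryer's top. Flange 198 x 36 x 8 mm (x, y, z); above it the grip, 50 mm in x, 16 in y, z 8 to 50; below it the blade, 170 mm in x, 10 in y, z down to -165. y is the normal of the mesh face (wire mesh, looks to the dryer's front; the other face has ribs)
- grip (a point): where to take hold of the grip: on the screen's axis, 33 mm above the origin, 17 mm below the top of the grip; axes as the screen's
- mesh_mid (a point): centre of the mesh and blade, 82.5 mm below the screen's origin; axes as the screen's
- foot (a point): middle of the blade's lower edge, 165 mm below the screen's origin
- bin: open white waste bin, loose, 240 mm along its x by 190 mm along its y by 110 mm high, wall 4 mm, standing on the dryer's top in front of the slot; origin at the centre of its underside
- bin_rim (a point): centre of the bin's mouth, level with its rim, 110 mm above its origin (200 mm above the counter)
- jar: jar with a lid, 80 mm across, 85 mm high, standing on the dryer beyond the slot; origin at the centre of its underside; leave alone
- carton: paper-faced cardboard carton, 90 x 120 x 60 mm high, on the dryer beside the bin, farther from the robot; origin at the centre of its underside; leave alone

How it is judged (in metres and radians):
On the way:
1. the lint screen is drawn fully out: its lower edge is above the dryer's top (z of foot in the frame of dryer above 0.005 m and contact force between screen and the fingers above 0.5 N), for 0.1 s.
At the end, for the whole second after the job is handed in: The screen is held still by its grip (TCP within 40 mm of it), mesh up and level within 17 degrees, its centre within 45 mm of the bin's centre seen from above, 25 mm or more over the rim, touching nothing but the fingers; bin, jar and carton within 30 mm of their starts (angle between screen's own y axis and vertical below 0.3 rad and horizontal distance between mesh_mid and bin_rim below 0.045 m and z of mesh_mid in the frame of dryer above 0.135 m and contact force between screen and the fingers above 0.5 N and distance between the grasp point and grip below 0.04 m and contact force between screen and bin below 0.3 N and contact force between screen and dryer below 0.3 N and contact force between screen and jar below 0.3 N and contact force between screen and carton below 0.3 N and linear speed of screen below 0.03 m/s and angular speed of screen below 0.2 rad/s and distance of each of bin, jar, carton from where it was at the start of the episode below 0.03 m); the arm keeps its last pose, push and grip.
It fails at once if the bin, jar or carton is shoved or knocked over (distance of any of bin, jar, carton from where it was at the start of the episode above 0.03 m or angle between jar's own z axis and vertical above 0.5 rad or angle between bin's own z axis and vertical above 0.3 rad).
It also fails if it takes over 45 s, if anything falls off the work surface, if the arm or the gripper's body presses on something with over 40 N, if the wrist force passes 120 N, or if a joint passes its speed limit or range.

ROBOT

A 6-joint arm with a two-finger parallel gripper is mounted at the origin on the work surface. World frame = base frame: x ahead of the robot, y to its left, z up, the work surface at z = 0. Lengths are in mm, angles in rad, forces in N, time in s.
With the tool pointing down it reaches from about 325 to 775 mm from the base axis. Payload 9.3 kg.
Tool frame: the origin (TCP) lies between the finger pads, 19 mm behind the fingertips; this is the grasp point; z points along the fingers, y is the line along which they close (so a half turn about z gives the same grasp; the last joint's range is limited). The gripper opens to 85 mm and grips with 20 to 120 N. Pads are 22 mm wide; open, the fingers measure 114 mm over their backs; the gripper's body (76 mm by 85 mm) begins 54 mm behind the grasp point. The pads swing forward as they close: fully open they stand 13 mm farther back than shut.
Start: joints at [-1.414, 0.259, 0.021, 1.334, 0, 1.418], TCP at [167.671, -523.816, 249.979] pointing down, gripper open.
Joint ranges: [-3.04, 3.04], [-0.91, 1.82], [-1.04, 1.36], [-1.92, 1.95], [-1.52, 1.45], [-3.14, 3.14]. Speed limits (rad/s): [2.22, 2.22, 2.79, 3.14, 3.14, 3.14].

INTERFACE

Orientations are given as a unit quaternion [w, x, y, z].
In Python, from bench import arm gives the robot as it stands.
- The arm moves only by the tool arm_command, never from a script. Its argument "motion" is one flat list of numbers, 7 for each row, row after row: the turn, a rotation vector about the tool's x, y, z in rad, then the shift along the tool's x, y, z in cm, then the opening, from 0 (shut) to 1 (fully open). In form: [ax, ay, az, dx, dy, dz, hand, ax, ay, az, dx, dy, dz, hand, ...]. A call has 1 to 20 rows; each row is the pose to reach, as a shift and turn from the pose commanded when the call began, along the tool's axes at that moment; what a row does not reach only later rows make up. A row lasts 1/8 s, in which the tool goes at most 62.5 mm and 10.7 degrees, less where a joint would pass 70% of its speed; a pose out of reach is approached as far as the arm can. A call with a gripper value outside its range is refused whole. The fingers move at their own pace and stop on an object; the grip force is fixed at half the most. Time passes only in rows, so rows that repeat a pose let the fingers close. It gives the time, the measured TCP pose, the force, the opening and the grip force at its end, in the units of the state.
- arm.state(): the state, without advancing time (a new reading comes with each control period).
- arm.grab_frame(name): name is "scene" or "side" or "wrist"; returns (picture, depth): 384x512x3 uint8, red, green, blue; 384x512 float32, mm along the optical axis (not along the pixel's ray), 0 where there is no reading.
- arm.get_calibration(name): a dict with "vertical_fov" (degrees; the focal length in pixels is half the picture's height over the tangent of half this angle, whatever the lens; pixels are square), "cx", "cy" (the principal point, pixels), "rvec" (rotation vector, rad) and "tvec" (3), from world to camera coordinates, as OpenCV has them; the wrist camera has in their place "tool_from_camera" (4x4, takes a point from camera to tool coordinates, whose origin is the TCP and whose axes are the flange's). Camera axes: x right, y down, z forward; pixel columns grow to the right and rows downward; lengths in mm; the calibration is good to about 2 mm. A picture is of the moment at which its call begins: read the wrist's pose just before it. get_calibration takes no time and is no camera call.
- arm.hand_in(): hands the job in; it is judged then, once.
Trained networks look in the newest picture that a camera, given by its name, has taken for a name from the list of things; names that differ only in an ending like _2 or _b are one class to them, and where a whole thing is asked for, a point or a joint stands for the part that bears it (a point fixed in the world has none). Each returns a list of dicts, best first, with "conf" (0 to 1); they miss things now and then, are a little off and sometimes report something else, mostly with a low value. They report only what shows in the picture. A call takes as long as a camera call.
- arm.recognise(camera, thing): "rect" ([left, top, width, height] in pixels, round what is visible of it).
- arm.cut_out(camera, thing): "pixels" (384x512 bool, what is visible of it) and "rect" ([left, top, width, height] in pixels, round what is visible of it).
- arm.pinpoint(camera, thing): "location" ([column, row] in pixels: a listed point, or the origin of a listed thing).
The state is a dict: "t": time; "joint_pos": joint angles; "joint_velocities": joint speeds; "joint_torque": joint torques, N m; "tcp_pos": TCP position; "orientation": TCP orientation; "wrist_force": force on the tool from outside, world axes, zero at the start; "ft_torque": the same for the moment, N m; "width": opening from 0.0 (shut) to 1.0 (fully open); "grasp_force": force on a finger pad.
Only numpy, scipy, OpenCV 4.12 (cv2) and the standard library are available. Lean on these libraries where they do the work, as an engineer would, in place of code of your own. Each camera call takes 0.05 s, during which the arm holds its last target. There are 200 camera calls.

## Working session

There is one attempt and no reset: what is moved stays moved. The work goes in short steps, Python scripts to look and compute and a tool call to move; the robot and the scene stay as the last step left them, time stands still between calls to the robot, and variables do not carry over. Pictures are saved under pics/ and viewed, at most 10 in all, crops included, and the job is handed in when it is done.

Besides the shell and the picture viewer there is one more tool, called after "Request:" in YAML: its name, and indented under it one key for each argument. arm_command: Moves the arm, as the interface text tells. Its arguments: {"type":"object","properties":{"motion":{"type":"array","items":{"type":"number"}}},"required":["motion"]}

```bash
ls; mkdir -p pics; cat > h.py <<'E'
import numpy as np, cv2
from scipy.spatial.transform import Rotation as R
from bench import arm
def K(c):
    f=192/np.tan(np.radians(c['vertical_fov'])/2); return f,c['cx'],c['cy']
def T_wc(name,st=None):
    c=arm.get_calibration(name); M=np.eye(4)
    if 'rvec' in c:
        M[:3,:3]=cv2.Rodrigues(np.array(c['rvec'],float))[0]; M[:3,3]=np.ravel(c['tvec']); return np.linalg.inv(M)
    T=np.eye(4);q=st['orientation'];T[:3,:3]=R.from_quat([q[1],q[2],q[3],q[0]]).as_matrix();T[:3,3]=st['tcp_pos']
    return T@np.array(c['tool_from_camera'])
def pts(name,depth,mask,st=None):
    f,cx,cy=K(arm.get_calibration(name)); v,u=np.nonzero(mask&(depth>0)); z=depth[v,u]
    P=np.c_[(u-cx)*z/f,(v-cy)*z/f,z]; T=T_wc(name,st); return P@T[:3,:3].T+T[:3,3]
def ray(name,uv,st=None):
    f,cx,cy=K(arm.get_calibration(name)); T=T_wc(name,st)
    d=T[:3,:3]@np.array([(uv[0]-cx)/f,(uv[1]-cy)/f,1]); return T[:3,3],d/np.linalg.norm(d)
def tri(rs):
    A=sum(np.eye(3)-np.outer(d,d) for o,d in rs); b=sum((np.eye(3)-np.outer(d,d))@o for o,d in rs); return np.linalg.solve(A,b)
E
python3 - <<'E'
from h import *
np.set_printoptions(precision=1,suppress=True)
st=arm.state(); print(st)
ims=[]
rays={}
for cam in ['scene','side','wrist']:
    st=arm.state(); im,d=arm.grab_frame(cam); ims.append(im); np.save(f'd_{cam}.npy',d)
    for th in ['screen','bin','jar','carton']:
        r=arm.cut_out(cam,th)
        if r:
            P=pts(cam,d,r[0]['pixels'],st); print(cam,th,round(r[0]['conf'],2),r[0]['rect'],len(P)); 
            if len(P): print(np.percentile(P,[2,50,98],axis=0))
    for th in ['grip','bin_rim','screen','dryer','bin']:
        r=arm.pinpoint(cam,th)
        if r: print(cam,th,r[0]); rays.setdefault(th,[]).append(ray(cam,r[0]['location'],st)) if r[0]['conf']>.4 else 0
for k,v in rays.items():
    if len(v)>1: print(k,len(v),tri(v))
a=np.hstack(ims[:2]); cv2.imwrite('pics/a.png',cv2.resize(a,(800,300))[:,:,::-1]); cv2.imwrite('pics/w.png',ims[2][:,:,::-1])
E
```

```text
pics
{'t': 0.0, 'joint_pos': array([-1.4,  0.3,  0. ,  1.3,  0. ,  1.4]), 'joint_velocities': array([ 0.,  0.,  0., -0.,  0.,  0.]), 'joint_torque': array([  0. , -55.6,  34.5,   0. ,  -0. ,   0. ]), 'tcp_pos': array([ 167.6, -523.6,  249.4]), 'orientation': array([-0. ,  1. ,  0.2,  0. ]), 'wrist_force': array([ 0. ,  0.1, -0.7]), 'ft_torque': array([-0.,  0.,  0.]), 'grasp_force': 0.0, 'width': 0.9988233745170545}
scene screen 0.68 [192.8, 137.1, 39.3, 38.5] 661
[[ 407.2 -140.2   89. ]
 [ 510.8 -110.7   98.3]
 [ 570.   -93.4  140.6]]
scene bin 0.55 [267.0, 114.3, 99.2, 102.1] 7767
[[384.8  70.9  91.8]
 [471.  162.4 139.7]
 [631.  258.4 200. ]]
scene jar 0.97 [173.0, 170.5, 33.7, 50.2] 1459
[[ 672.3 -121.9   95.9]
 [ 722.6  -82.8  151.3]
 [ 738.1  -52.8  176.3]]
scene carton 0.75 [203.5, 192.3, 66.0, 58.1] 2800
[[698.6 -22.8  93.5]
 [770.1  38.1 149. ]
 [788.   93.4 152.7]]
scene grip {'location': [210.6, 150.1], 'conf': 0.67}
scene bin_rim {'location': [320.5, 144.8], 'conf': 0.8}
scene screen {'location': [209.0, 159.5], 'conf': 0.88}
scene dryer {'location': [227.3, 206.2], 'conf
[... 403 characters left out ...]
6] 2762
[[694.6 -25.6  92. ]
 [726.8  57.  149.2]
 [783.4  94.2 152.6]]
side grip {'location': [346.4, 157.2], 'conf': 0.73}
side bin_rim {'location': [292.8, 215.1], 'conf': 0.91}
side screen {'location': [346.2, 168.7], 'conf': 0.67}
side dryer {'location': [258.9, 174.7], 'conf': 0.7}
side bin {'location': [289.7, 259.1], 'conf': 0.89}
wrist screen 0.6 [111.3, 0.0, 229.5, 34.2] 1924
[[ 341.9 -291.7 -698.8]
 [ 356.  -283.3 -509. ]
 [ 440.8  -62.6 -299.2]]
wrist bin 0.24 [110.4, 0.0, 232.7, 34.3] 1958
[[ 341.9 -291.8 -704.5]
 [ 356.3 -283.3 -511.6]
 [ 442.1  -55.2 -299.1]]
grip 2 [ 506.3 -112.7  126.2]
bin_rim 2 [509.2 166.6 199.8]
screen 2 [ 502.6 -119.6   91.1]
dryer 2 [667.  -12.7  88.1]
```

```bash
python3 - <<'E'
from h import *
np.set_printoptions(precision=2,suppress=True)
for cam in ['scene','side']:
    im,d=arm.grab_frame(cam)
    m=arm.cut_out(cam,'screen')[0]['pixels']; P=pts(cam,d,cv2.dilate(m.astype(np.uint8),np.ones((5,5)))>0)
    for lo,hi in [(95.5,105),(115,150)]:
        Q=P[(P[:,2]>lo)&(P[:,2]<hi)]; print(cam,lo,len(Q),cv2.minAreaRect(Q[:,:2].astype(np.float32)),np.percentile(Q,[2,50,98],axis=0))
    m=arm.cut_out(cam,'bin')[0]['pixels']; P=pts(cam,d,m); Q=P[P[:,2]>190]; print('bin',cv2.minAreaRect(Q[:,:2].astype(np.float32)))
st=arm.state();print(st['joint_pos'],R.from_quat(st['orientation'][[1,2,3,0]]).as_matrix())
E
```

```text
scene 95.5 386 ((488.83209228515625, -115.58381652832031), (37.497806549072266, 175.32286071777344), 85.18728637695312) [[ 406.68 -136.14   95.66]
 [ 510.31 -110.27   97.84]
 [ 571.05  -93.75  102.31]]
scene 115 160 ((503.1289978027344, -115.92606353759766), (18.158475875854492, 51.68349075317383), 83.69286346435547) [[ 480.8  -125.91  116.27]
 [ 511.42 -113.07  133.75]
 [ 527.77 -107.22  140.87]]
bin ((506.5628662109375, 166.176025390625), (189.9012451171875, 247.88829040527344), 86.98872375488281)
side 95.5 840 ((503.1426696777344, -116.62258911132812), (39.177894592285156, 197.0965576171875), 84.47418975830078) [[ 407.89 -137.82   96.03]
 [ 489.1  -111.91   98.07]
 [ 597.01  -93.69  103.21]]
side 115 300 ((503.90899658203125, -115.55059051513672), (17.535676956176758, 50.40467071533203), 87.8907241821289) [[ 479.19 -122.6   115.92]
 [ 502.17 -110.9   132.76]
 [ 526.8  -106.94  141.41]]
bin ((508.02349853515625, 165.57949829101562), (192.05706787109375, 239.79827880859375), 87.14508056640625)
[-1.41  0.26  0.02  1.33  0.    1.42] [[ 0.95  0.3   0.  ]
 [ 0.3  -0.95  0.  ]
 [ 0.    0.   -1.  ]]
```

View pics/a.png

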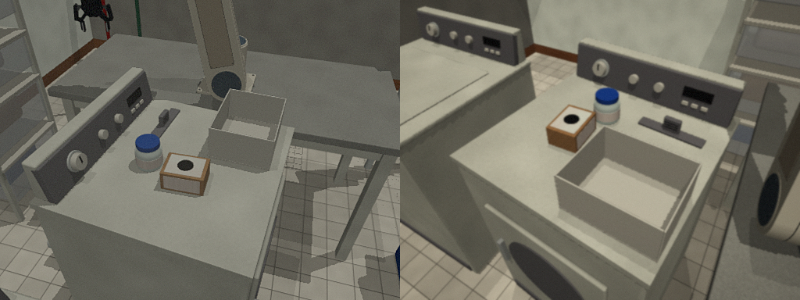

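```bash
cat >> h.py <<'E'
import json
ORG=np.array([503.,-116,90]); YAW=-0.09
def Rt(a,b,yaw=YAW):
    # a: lean in screen x-z plane; b: roll of the screen about its x (pi/2 = mesh up)
    B=np.array([[np.cos(a),0,np.sin(a)],[0,-1,0],[np.sin(a),0,-np.cos(a)]])
    return R.from_euler('z',yaw)*R.from_euler('x',b)*R.from_matrix(B)
def rel(p,Rg,st=None):
    st=st or arm.state(); q=st['orientation']; R0=R.from_quat([q[1],q[2],q[3],q[0]])
    with open('log.jsonl','a') as f: f.write(json.dumps([list(st['joint_pos']),list(st['tcp_pos']),list(q)])+'\n')
    return np.r_[(R0.inv()*Rg).as_rotvec(), R0.inv().apply(np.array(p)-st['tcp_pos'])/10]
E
python3 - <<'E'
from h import *
np.set_printoptions(precision=3,suppress=True)
Rg=Rt(np.radians(35),0)
print(rel([503,-116,330],Rg))
E
```

```text
[ -0.122   0.603   0.387  44.368 -28.617  -8.002]
```

Request:
arm_command:
  motion: [0,0,0,0,0,-6,1,0,0,0,0,0,-8,1,-0.12,0.6,0.39,44.4,-28.6,-8,1,-0.12,0.6,0.39,44.4,-28.6,-8,1,-0.12,0.6,0.39,44.4,-28.6,-8,1,-0.12,0.6,0.39,44.4,-28.6,-8,1,-0.12,0.6,0.39,44.4,-28.6,-8,1,-0.12,0.6,0.39,44.4,-28.6,-8,1,-0.12,0.6,0.39,44.4,-28.6,-8,1,-0.12,0.6,0.39,44.4,-28.6,-8,1,-0.12,0.6,0.39,44.4,-28.6,-8,1,-0.12,0.6,0.39,44.4,-28.6,-8,1,-0.12,0.6,0.39,44.4,-28.6,-8,1,-0.12,0.6,0.39,44.4,-28.6,-8,1]

```text
t: 3.55
tcp_pos: [502.9, -117.0, 330.0]
orientation: [0.013, 0.953, -0.045, 0.299]
wrist_force: [0.4, 0.0, -0.3]
width: 1.002
grasp_force: 0.0
```

```bash
python3 - <<'E'
from h import *
np.set_printoptions(precision=3,suppress=True)
st=arm.state(); im,d=arm.grab_frame('wrist')
for th in ['grip','screen']:
    r=arm.pinpoint('wrist',th); print(th,r[:1])
r=arm.cut_out('wrist','screen')
if r:
    P=pts('wrist',d,cv2.dilate(r[0]['pixels'].astype(np.uint8),np.ones((5,5)))>0,st)
    for lo,hi in [(95.5,105),(112,130),(136,150)]:
        Q=P[(P[:,2]>lo)&(P[:,2]<hi)]; print(lo,len(Q)); 
        if len(Q)>5: print(cv2.minAreaRect(Q[:,:2].astype(np.float32)),np.percentile(Q,[2,50,98],axis=0))
cv2.imwrite('pics/w1.png',im[:,:,::-1])
print(arm.state()['joint_pos'], rel([503,-116,123],Rt(np.radians(35),0)))
E
```

```text
grip []
screen [{'location': [253.2, 275.4], 'conf': 0.6}]
95.5 3470
((517.5064697265625, -121.80386352539062), (35.94157409667969, 164.79881286621094), 85.1329345703125) [[ 438.21  -142.195   96.328]
 [ 517.932 -121.323   98.133]
 [ 596.293 -100.704   99.753]]
112 7
((484.9063415527344, -127.42913818359375), (0.04791732132434845, 8.155207633972168), 84.22164916992188) [[ 481.092 -127.808  128.128]
 [ 484.877 -127.45   128.606]
 [ 488.842 -127.045  129.919]]
136 720
((501.44329833984375, -120.48129272460938), (15.211280822753906, 49.13481521606445), 84.90159606933594) [[ 477.595 -128.677  137.482]
 [ 500.762 -120.24   139.891]
 [ 524.708 -112.027  141.471]]
[-0.522 -0.169 -0.397  0.779  0.241  2.784] [  0.      0.003  -0.004 -11.837  -0.044  16.984]
```

View pics/w1.png

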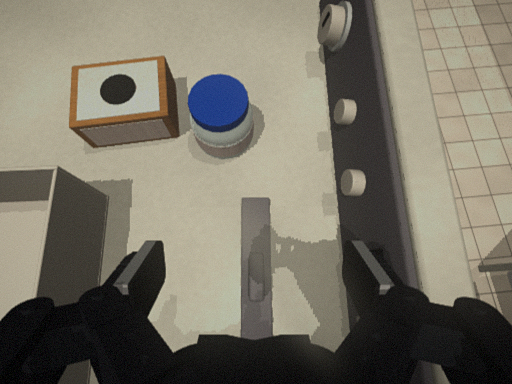

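Request:
arm_command:
  motion: [0,0,0,-3,0.05,4.2,1,0,0,0,-6,0.1,8.4,1,0,0,0,-8.5,0.15,12,1,0,0,0,-10.5,0.2,14.8,1,0,0,0,-11.8,0.2,16.65,1,0,0,0,-11.8,0.2,16.65,1,0,0,0,-11.8,0.2,16.65,1]

```text
t: 4.62
tcp_pos: [501.9, -118.0, 126.9]
orientation: [0.013, 0.953, -0.044, 0.3]
wrist_force: [-1.1, 0.8, 0.3]
width: 1.004
grasp_force: 0.0
```

Close.

Request:
arm_command:
  motion: [0,0,0,0,0,0,0.6,0,0,0,0,0,0,0.4,0,0,0,0,0,0,0.2,0,0,0,0,0,0,0,0,0,0,0,0,0,0,0,0,0,0,0,0,0,0,0,0,0,0,0,0,0,0,0,0,0,0,0,0,0,0,0,0,0,0]

```text
t: 5.75
tcp_pos: [501.6, -117.6, 126.2]
orientation: [0.013, 0.953, -0.044, 0.299]
wrist_force: [-4.5, 0.3, 5.5]
width: 0.181
grasp_force: 61.0
```

Request:
arm_command:
  motion: [0,0,0,0.57,0,-0.82,0,0,0,0,1.7,0,-2.4,0,0,0,0,3.4,0,-4.9,0,0,0,0,5.2,0,-7.4,0,0,0,0,6.9,0,-9.8,0,0,0,0,8.6,0,-12.3,0,0,0,0,10.3,0,-14.7,0,0,0,0,12,0,-17.2,0,0,0,0,13.5,0,-19.25,0,0,0,0,13.5,0,-19.25,0,0,0,0,13.5,0,-19.25,0]

```text
t: 7.12
tcp_pos: [501.7, -117.8, 359.6]
orientation: [0.012, 0.953, -0.044, 0.298]
wrist_force: [-0.1, -0.3, -1.4]
width: 0.181
grasp_force: 59.8
```

```bash
python3 - <<'E'
from h import *
np.set_printoptions(precision=3,suppress=True)
print(arm.state()['joint_pos'], rel([500,-80,370],Rt(np.radians(35),np.pi/4,-.1)))
im,d=arm.grab_frame('side'); r=arm.cut_out('side','screen')
P=pts('side',d,r[0]['pixels']); print(np.percentile(P,[1,50,99],axis=0))
E
```

```text
[-0.527 -0.176 -0.326  0.86   0.244  2.779] [ 0.638  0.008  0.453  0.159 -3.747 -1.139]
[[ 414.542 -134.778  160.448]
 [ 496.854 -113.306  265.201]
 [ 593.562  -92.902  367.489]]
```

Request:
arm_command:
  motion: [0.1,0,0.07,0,-0.5,-0.2,0,0.2,0,0.14,0,-1,-0.4,0,0.3,0,0.21,0.1,-1.7,-0.6,0,0.4,0.005,0.285,0.1,-2.4,-0.8,0,0.5,0.005,0.36,0.15,-3,-1,0,0.64,0.008,0.455,0.15,-3.75,-1.15,0,0.64,0.008,0.455,0.15,-3.75,-1.15,0,0.64,0.008,0.455,0.15,-3.75,-1.15,0]

```text
t: 8.22
tcp_pos: [500.4, -80.6, 371.0]
orientation: [-0.35, 0.874, -0.159, 0.296]
wrist_force: [0.8, 0.1, -1.5]
width: 0.178
grasp_force: 59.9
```

```bash
python3 - <<'E'
from h import *
np.set_printoptions(precision=3,suppress=True)
print(arm.state()['joint_pos'])
print(rel([498,0,360],Rt(np.radians(35),np.pi*.4,-.11)))
print(rel([493,48,320],Rt(np.radians(35),np.pi/2,-.12)))
E
```

```text
[-0.813 -0.025 -0.3    1.199  0.95   2.737]
[ 0.383  0.008  0.276 -4.54  -4.886  4.66 ]
[ 0.639  0.018  0.459 -8.884 -5.409  9.148]
```

```bash
python3 - <<'E'
from h import *
np.set_printoptions(precision=3,suppress=True)
D=[json.loads(l) for l in open('log.jsonl')]
A=[];b=[]
for j,p,q in D:
    n=np.array([-np.sin(j[0]),np.cos(j[0]),0]); z=R.from_quat([q[1],q[2],q[3],q[0]]).as_matrix()[:,2]
    print(n@z, np.sin(j[4])); A.append([1,n@z]); b.append(n@np.array(p))
s,res,_,_=np.linalg.lstsq(np.array(A),np.array(b),rcond=None); e,L=s; print(e,L,res)
for a in (35,):
  for yaw in (-.09,-.15,-.2,-.25,-.3):
    z=Rt(np.radians(a),np.pi/2,yaw).as_matrix()[:,2]
    p=np.array([507.5,166])-118.5*np.array([-np.sin(yaw),np.cos(yaw)])
    W=p-L*z[:2]; r=np.hypot(*W); j1=np.arctan2(W[1],W[0])-np.arcsin(e/r)
    lat=np.array([-np.sin(j1),np.cos(j1)])@z[:2]; f=np.array([np.cos(j1),np.sin(j1)])@z[:2]
    print(a,yaw,p,W,r,j1,'j5',np.arctan2(lat,f))
E
```

```text
7.567027752578233e-06 7.567027752688085e-06
0.23887301042998674 0.23887301042998677
0.24204594542458424 0.2420459454245843
0.8132729666302683 0.8132729666302682
0.8132729666302683 0.8132729666302682
83.59999999999997 275.9999999999998 [0.]
35 -0.09 [496.849  47.98 ] [ 318.863 -162.963] 358.09265964828387 -0.7081022853733608 j5 1.5780333739702421
35 -0.15 [489.792  48.831] [ 299.476 -151.06 ] 335.41764357871995 -0.7190682383055148 j5 1.5289993269023963
35 -0.2 [483.958  49.862] [ 283.89  -140.266] 316.651404475842 -0.7260866142497436 j5 1.4860177028466248
35 -0.25 [478.183  51.184] [ 268.862 -128.708] 298.08164827471944 -0.7307465699786118 j5 1.440677658575493
35 -0.3 [472.481  52.793] [ 254.431 -116.413] 279.79849808585465 -0.7325275094437838 j5 1.392458598040665
```

```bash
cat > k.py <<'E'
from h import *
from scipy.optimize import least_squares
e,L=83.6,276.
D=[json.loads(l) for l in open('log.jsonl')]
rows=[];seen=set()
A=[];b=[]
for j,p,q in D:
    if tuple(j) in seen: continue
    seen.add(tuple(j))
    Rm=R.from_quat([q[1],q[2],q[3],q[0]]).as_matrix()
    W=np.array(p)-L*Rm[:,2]; rho=W@np.array([np.cos(j[0]),np.sin(j[0]),0])
    # v=(x,z) rotated clockwise (pitch down) by th
    for th in [0]:
        c2,s2=np.cos(j[1]),np.sin(j[1]); c3,s3=np.cos(j[1]-j[2]),np.sin(j[1]-j[2])
        A+=[[1,0,c2,s2,c3,s3],[0,1,-s2,c2,-s3,c3]]; b+=[rho,W[2]]
    zt=Rm[:,2]; ph=np.arctan2(-zt[2],zt@np.array([np.cos(j[0]),np.sin(j[0]),0])); rows.append((ph,j[1]-j[2]+j[3]))
A=np.array(A);b=np.array(b)
if __name__=='__main__':
    np.set_printoptions(precision=3,suppress=True); print(rows)
    s,res,rk,sv=np.linalg.lstsq(A,b,rcond=None); print(s,res,rk,sv); print(A@s-b)
E
python3 k.py
```

```text
[(np.float64(1.5707969879226087), 1.5707969879226087), (np.float64(1.0071425028693057), 1.0071425028693055), (np.float64(1.0105630267857895), 1.0105630267857892), (np.float64(1.4737339328239416), 1.4737339328239414)]
[ -67.486  338.827   32.266  480.336  504.454 -155.229] [280.543] 6 [3.453 3.453 0.273 0.273 0.06  0.06 ]
[ -3.189  -0.414 -11.364  -4.043   5.197   1.861   9.355   2.595]
```

```bash
python3 - <<'E'
from k import *
np.set_printoptions(precision=3,suppress=True)
P=[]
for i,(ph,_) in enumerate(rows): P+=[[np.cos(ph),np.sin(ph)],[-np.sin(ph),np.cos(ph)]]
P=np.array(P)
full=np.hstack([A,P])  # bx bz l2x l2z l3x l3z wx wz
for name,c in {'h':[1,3,4,7],'bx,h':[0,1,3,4,7],'w':[1,3,4,6,7],'l3z':[1,3,4,5,7],'l3zno':[1,3,4,5],'bxl3z':[0,1,3,4,5],'l2x':[1,2,3,4,7],'all':list(range(8))}.items():
    s,res,rk,sv=np.linalg.lstsq(full[:,c],b,rcond=None); print(name,c,s,rk,sv[-1],np.abs(full[:,c]@s-b).max())
E
```

```text
h [1, 3, 4, 7] [189.246 452.011 410.869  22.286] 4 0.24297050488081734 19.554213290451344
bx,h [0, 1, 3, 4, 7] [-83.553 206.918 457.959 505.383  13.072] 5 0.05097476324144553 17.6449024533469
w [1, 3, 4, 6, 7] [157.495 578.28  404.724  95.542   2.351] 5 0.1295554250062967 1.209084994879106
l3z [1, 3, 4, 5, 7] [ 357.023  471.654  448.18  -185.196   27.652] 5 0.059674877804777385 12.437317720241936
l3zno [1, 3, 4, 5] [ 339.021  480.375  469.604 -162.429] 4 0.060126385539113335 11.264395776987783
bxl3z [0, 1, 3, 4, 5] [ -91.243  338.992  480.336  558.488 -142.238] 5 0.06012624645896918 11.353356826122024
l2x [1, 2, 3, 4, 7] [185.057  25.4   457.565 399.826   7.061] 5 0.13917828695166332 19.02762782095766
all [0, 1, 2, 3, 4, 5, 6, 7] [  0.  128.3  -0.  584.6 398.3  29.6 102.7   0. ] 8 0.03918075062755012 2.2737367544323206e-13
```

```bash
cat > ik.py <<'E'
from h import *
LO=np.array([-3.04,-.91,-1.04,-1.92,-1.52,-3.14]);HI=np.array([3.04,1.82,1.36,1.95,1.45,3.14])
def fk(j):
    r1=R.from_euler('z',j[0]); c=lambda t,x,z:np.array([x*np.cos(t)+z*np.sin(t),0,-x*np.sin(t)+z*np.cos(t)])
    ph=j[1]-j[2]+j[3]
    w=np.array([0,83.6,128.3])+c(j[1],0,584.6)+c(j[1]-j[2],398.3,29.6)+c(ph,102.7,0)
    Rz=r1*R.from_euler('y',ph)*R.from_euler('z',j[4])   # its x = tool z
    Rt_=Rz*R.from_euler('x',j[5])*R.from_matrix(C0)
    return r1.apply(w)+276*Rz.apply([1,0,0]),Rt_
C0=np.eye(3)
D=[json.loads(l) for l in open('log.jsonl')]
def q2R(q): return R.from_quat([q[1],q[2],q[3],q[0]])
j,p,q=D[-1]; C0=(fk(j)[1].inv()*q2R(q)).as_matrix()
def ik(p,Rg,j0):
    from scipy.optimize import least_squares
    def f(j):
        a,b=fk(j); return np.r_[(a-p)/100,(Rg.inv()*b).as_rotvec()]
    s=least_squares(f,np.clip(j0,LO+1e-4,HI-1e-4),bounds=(LO,HI)); return s.x,np.linalg.norm(s.fun)
E
python3 - <<'E'
from ik import *
np.set_printoptions(precision=3,suppress=True)
for j,p,q in D: a,b=fk(j); print(a-p,(b.inv()*q2R(q)).magnitude())
j0=D[-1][0]
for z in (290,330):
  for yaw in (-.12,-.2,-.3,-.4,-.5):
   for off in (0,20):
    p=np.array([507.5+off,166+off])-118.5*np.array([-np.sin(yaw),np.cos(yaw)])
    best=min((ik(np.r_[p,z],Rt(np.radians(35),np.pi/2,yaw),s) for s in (j0,[-.7,-.5,-.5,0,1.3,1.2],[-.7,-.5,.5,1,1.3,2])),key=lambda x:x[1])
    print(z,yaw,off,best)
E
```

```text
[0. 0. 0.] 1.5581171236925984e-16
[ 0. -0.  0.] 1.199676440293537e-16
[ 0. -0. -0.] 2.492477748406023e-16
[ 0. -0.  0.] 3.103167691559091e-17
[ 0. -0.  0.] 3.103167691559091e-17
290 -0.12 0 (array([-0.702,  0.045, -1.04 , -0.421,  1.45 , -2.234]), np.float64(0.10187957981968632))
290 -0.12 20 (array([-0.629,  0.119, -1.04 , -0.659,  1.45 , -2.068]), np.float64(0.05831770008157472))
290 -0.2 0 (array([-0.722,  0.011, -1.04 , -0.314,  1.45 , -2.304]), np.float64(0.08137794990486794))
290 -0.2 20 (array([-0.643,  0.075, -1.04 , -0.536,  1.439, -2.144]), np.float64(0.09280342905948262))
290 -0.3 0 (array([-0.746, -0.029, -1.04 , -0.185,  1.45 , -2.39 ]), np.float64(0.123161784989621))
290 -0.3 20 (array([-0.65 , -0.009, -1.04 , -0.379,  1.374, -2.207]), np.float64(0.1597159909640075))
290 -0.4 0 (array([-0.761, -0.094, -1.04 , -0.069,  1.41 , -2.432]), np.float64(0.19514540520630105))
290 -0.4 20 (array([-0.647, -0.095, -1.04 , -0.263,  1.295, -2.221]), np.float64(0.23030115848976607))
290 -0.5 0 (array([-0.763, -0.181, -1.04 ,  0.012,  1.335, -2.41 ]), np.float64(0.2701637675047763))
29
[... 423 characters left out ...]
ray([-0.639,  0.006, -1.04 , -0.674,  1.419, -1.938]), np.float64(0.0631249778870801))
330 -0.3 0 (array([-0.742, -0.114, -1.04 , -0.337,  1.435, -2.153]), np.float64(0.09471308552835693))
330 -0.3 20 (array([-0.642, -0.091, -1.04 , -0.496,  1.341, -2.011]), np.float64(0.11890116731790704))
330 -0.4 0 (array([-0.748, -0.204, -1.04 , -0.213,  1.361, -2.177]), np.float64(0.15478311535628392))
330 -0.4 20 (array([-0.632, -0.185, -1.04 , -0.367,  1.246, -2.03 ]), np.float64(0.1775878182263899))
330 -0.5 0 (array([-0.737, -0.302, -1.04 , -0.126,  1.262, -2.15 ]), np.float64(0.21538882620619926))
330 -0.5 20 (array([-0.599, -0.283, -1.04 , -0.275,  1.119, -2.   ]), np.float64(0.23408201689124247))
```

```bash
cat > opt.py <<'E'
from ik import *
from scipy.optimize import minimize
np.set_printoptions(precision=3,suppress=True)
# screen in tool frame (grasp: TCP 36.5 above origin on the axis)
S_in_tool=Rt(np.radians(35),0,0).inv()
BIN=np.array([507.5,166])
def info(j):
    p,Rg=fk(j); S=Rg*S_in_tool; mid=p+S.apply([0,0,-119]); y=S.apply([0,1,0])
    return p,S,mid,np.degrees(np.arccos(y[2])),mid[:2]-BIN
def cost(j,zt=320,ref=None):
    p,S,mid,t,d=info(j)
    return (t/5)**2+(d@d)/15**2+((mid[2]-zt)/30)**2
if __name__=='__main__':
    j0=np.array(D[-1][0]); print('now',info(j0)[2:])
    m=.04
    for zt in (300,340,380):
        for s in ([-.7,-.02,-.3,1.2,1.35,2.8],[-.7,-.02,-.3,.6,1.35,3]):
            r=minimize(cost,s,args=(zt,),bounds=list(zip(LO+m,HI-m)),method='SLSQP',options=dict(maxiter=500))
            p,S,mid,t,d=info(r.x); print(zt,r.fun,r.x,'p',p,'mid',mid,'tilt',t,d,'phi',r.x[1]-r.x[2]+r.x[3])
E
python3 opt.py
```

```text
now (array([508.935,   3.01 , 286.716]), np.float64(45.08100819022684), array([   1.435, -162.99 ]))
300 0.2736825624026866 [-0.66   0.473 -0.476  1.91   1.41   1.852] p [519.44   47.539 301.367] mid [506.88  165.799 297.131] tilt 2.562471067728481 [-0.62  -0.201] phi 2.8588037162598594
300 0.2736821790181294 [-0.66   0.473 -0.476  1.91   1.41   1.852] p [519.435  47.538 301.353] mid [506.877 165.797 297.114] tilt 2.561849694120461 [-0.623 -0.203] phi 2.858862527476143
340 0.5810016210263034 [-0.662  0.382 -0.429  1.91   1.41   1.988] p [518.322  47.496 342.224] mid [506.82  165.777 336.023] tilt 3.745494046760159 [-0.68  -0.223] phi 2.721610112610543
340 0.5810016368277098 [-0.662  0.382 -0.429  1.91   1.41   1.988] p [518.32   47.496 342.225] mid [506.818 165.776 336.023] tilt 3.745470511255978 [-0.682 -0.224] phi 2.7216113303763074
380 0.969807575262071 [-0.664  0.301 -0.374  1.91   1.41   2.125] p [516.986  47.501 383.356] mid [506.878 165.797 375.3  ] tilt 4.856333398834383 [-0.622 -0.203] phi 2.584789290283738
380 0.9698077260320455 [-0.664  0.301 -0.374  1.91   1.41   2.125] p [516.987  47.503 383.348] mid [506.878 165.799 375.294] tilt 4.856186851429277 [-0.622 -0.201] phi 2.584814233758145
```

```bash
cat > path.py <<'E'
from opt import *
from scipy.spatial.transform import Slerp
j0=np.array(arm.state()['joint_pos']); m=np.array([.08,.08,.08,.08,.05,.08])
r=minimize(cost,[-.7,-.02,-.3,1.2,1.35,2.8],args=(335,),bounds=list(zip(LO+m,HI-m)),method='SLSQP',options=dict(maxiter=500))
p1,S,mid,t,d=info(r.x); print(r.x,'p',p1,'mid',mid,t,d)
p0,R0=fk(j0); R1=fk(r.x)[1]; sl=Slerp([0,1],R.concatenate([R0,R1])); j=j0
def screen_low(j):
    p,S,*_=info(j); c=p+S.apply([[x,y,-36.5-165] for x in(-85,85) for y in(-5,5)]); return c[:,1].max(),c[:,2].min()
for u in np.linspace(0,1,11):
    j,e=ik(p0+u*(p1-p0),sl(u),j); print(round(u,2),j,round(e,4),'foot y,z',np.round(screen_low(j)))
print(rel(p1,fk(r.x)[1]))
E
python3 path.py
```

```text
[-0.659  0.38  -0.423  1.87   1.4    2.036] p [519.251  47.626 337.502] mid [506.691 165.737 330.22 ] 4.402751205645939 [-0.809 -0.263]
0.0 [-0.813 -0.025 -0.3    1.199  0.95   2.737] 0.0 foot y,z [ 73. 225.]
0.1 [-0.806  0.001 -0.308  1.232  0.997  2.724] 0.0 foot y,z [ 94. 231.]
0.2 [-0.797  0.029 -0.317  1.265  1.044  2.706] 0.0 foot y,z [115. 238.]
0.3 [-0.786  0.058 -0.328  1.3    1.091  2.683] 0.0 foot y,z [134. 246.]
0.4 [-0.774  0.089 -0.34   1.338  1.138  2.654] 0.0 foot y,z [152. 254.]
0.5 [-0.76   0.122 -0.353  1.381  1.185  2.616] 0.0 foot y,z [169. 263.]
0.6 [-0.744  0.16  -0.366  1.431  1.231  2.565] 0.0 foot y,z [189. 273.]
0.7 [-0.726  0.201 -0.379  1.494  1.277  2.495] 0.0 foot y,z [207. 283.]
0.8 [-0.706  0.25  -0.392  1.579  1.322  2.397] 0.0 foot y,z [225. 294.]
0.9 [-0.683  0.308 -0.405  1.698  1.364  2.253] 0.0 foot y,z [241. 305.]
1.0 [-0.659  0.38  -0.423  1.87   1.4    2.036] 0.0 foot y,z [257. 316.]
[ 0.612 -0.209  0.378 -6.121 -6.802  9.767]
```

Request:
arm_command:
  motion: [0.06,-0.02,0.04,-0.6,-0.7,1,0,0.12,-0.04,0.075,-1.2,-1.4,2,0,0.18,-0.06,0.11,-1.8,-2,2.9,0,0.245,-0.08,0.15,-2.4,-2.7,3.9,0,0.305,-0.105,0.19,-3.1,-3.4,4.9,0,0.37,-0.125,0.23,-3.7,-4.1,5.9,0,0.43,-0.145,0.265,-4.3,-4.8,6.8,0,0.49,-0.17,0.3,-4.9,-5.4,7.8,0,0.52,-0.18,0.32,-5.2,-5.8,8.3,0,0.55,-0.19,0.34,-5.5,-6.1,8.8,0,0.58,-0.2,0.36,-5.8,-6.5,9.3,0,0.61,-0.21,0.38,-6.1,-6.8,9.8,0,0.61,-0.21,0.38,-6.1,-6.8,9.8,0,0.61,-0.21,0.38,-6.1,-6.8,9.8,0,0.61,-0.21,0.38,-6.1,-6.8,9.8,0]

```text
t: 10.1
tcp_pos: [519.5, 48.3, 338.7]
orientation: [-0.658, 0.71, -0.185, 0.169]
wrist_force: [0.3, -0.1, -1.1]
width: 0.179
grasp_force: 59.9
```

```bash
python3 - <<'E'
from opt import *
st=arm.state(); print(st['t'],st['joint_pos'],st['joint_velocities'],info(st['joint_pos'])[2:])
ims=[]
for cam in ('scene','side'):
    im,d=arm.grab_frame(cam); ims.append(im)
    r=arm.cut_out(cam,'screen')
    if r:
        P=pts(cam,d,cv2.erode(r[0]['pixels'].astype(np.uint8),np.ones((3,3)))>0); Q=P[(P[:,1]>75)]
        c=np.median(Q,axis=0); Q=Q[np.abs(Q-c).max(1)<130]; n=np.linalg.svd(Q-Q.mean(0))[2][2] if len(Q)<6000 else np.linalg.eigh(np.cov(Q.T))[1][:,0]
        print(cam,r[0]['conf'],len(Q),np.percentile(Q,[1,50,99],axis=0),'n',n,np.degrees(np.arccos(abs(n[2]))), cv2.minAreaRect(Q[:,:2].astype(np.float32)))
    for th in ('bin','jar','carton'):
        r=arm.cut_out(cam,th)
        if r: P=pts(cam,d,r[0]['pixels']); print(th,np.percentile(P,[2,98],axis=0).round())
cv2.imwrite('pics/b.png',cv2.resize(np.hstack(ims),(800,300))[:,:,::-1])
E
```

```text
10.1 [-0.657  0.379 -0.422  1.873  1.401  2.035] [-0.004  0.003 -0.002  0.009  0.004 -0.008] (array([506.876, 166.382, 331.551]), np.float64(4.356918031645104), array([-0.624,  0.382]))
scene 0.57 3255 [[428.344  78.233 324.177]
 [520.96  162.91  332.742]
 [609.791 249.567 355.02 ]] n [-0.032 -0.091 -0.995] 5.547969106640928 ((517.331787109375, 161.763671875), (188.85987854003906, 176.1621551513672), 4.367629051208496)
bin [[384.  71.  91.]
 [631. 260. 200.]]
jar [[ 670. -123.   94.]
 [ 738.  -53.  176.]]
side 0.75 12035 [[422.329  76.441 324.813]
 [501.419 169.644 333.225]
 [599.351 254.116 355.337]] n [-0.036 -0.095 -0.995] 5.811060012642893 ((509.7382507324219, 165.20033264160156), (195.60821533203125, 172.8201141357422), 6.014654159545898)
bin [[388.  71.  92.]
 [627. 266. 200.]]
carton [[695. -20.  95.]
 [784.  94. 153.]]
```

View pics/b.png

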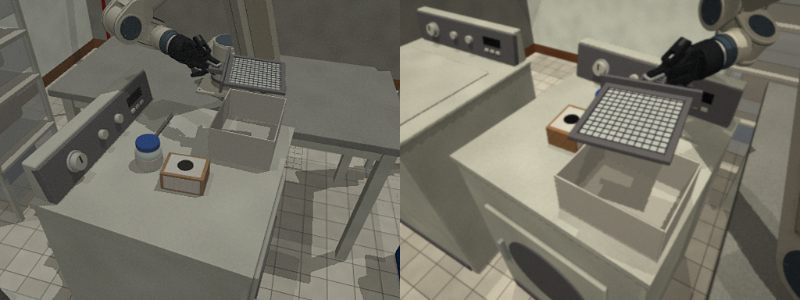

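The pictures show the screen with its mesh up, within 6° of level and centred over the bin (about (640, 115) in the right view). The bin, jar and carton haven't moved, so I'm handing in.

```bash
python3 -c "
from bench import arm
s=arm.state();print(s['t'],s['joint_velocities'].round(3),s['grasp_force']);print(arm.hand_in())"
```

```text
10.6 [-0.     0.003  0.     0.001 -0.     0.   ] 59.89632189273834
the job is handed in; nothing more can be done
None
```

I handed the job in at 10.6 s with the lint screen held still by its grip, mesh up, about 6° off level, within a few millimetres of the bin's centre and about 130 mm above its rim; the hand-in returned no verdict.

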